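# Bring the missing spoke's place to the feeler and point it out

### The job

One spoke is missing from the bicycle wheel that lies on the flat truing stand. Gently push the wheel round with a fingertip against its spokes until the empty place is lined up with the stand's feeler, and let it come to rest there. Then show the mechanic where the new spoke goes: point at the empty spoke's place on the rim, fingertips a finger's breadth or two straight above the rim and touching nothing, for two full seconds; leave the feeler and everything lying around alone.

Things in the scene. Friction and masses are not known exactly. Their poses are not given: they have to be found in the camera images.
- wheel: 16 inch bicycle wheel without tyre, lying flat, turning about a vertical axle on a grey stand. Origin: hub centre at the rim's mid-plane, 150 mm above the bench; z up, x points from the axle to the empty spoke's place. Black rim: outer radius 160, inner radius 144, 26 mm high. It turns without stops either way; pushing it takes 1 to 2 N at 115 mm from the axle, and it stays where it is left
- gap_mid (a point): middle of the gap left by the missing spoke, on the wheel's x, 112 mm from the axle, at mid-plane height. 16 equally spaced radial spoke places, one empty: the gap is 45 degrees wide, 80 mm or more clear here, open from top to bottom down to 30 mm above the bench. Spokes are black, 3.5 mm thick, with brass nipples at the rim; the gap's two neighbours lie 6 mm above the mid-plane here
- axle_end (a point): top of the axle, on the wheel's turning axis, 61 mm above the mid-plane. Hub flanges: radius 25 mm, 22 mm above and below the mid-plane; the spokes run straight from alternate flanges (radius 19 mm) to the mid-plane at the rim. Below the wheel stands the stand's pillar, 22 mm in radius, on a foot
- empty_hole (a point): point on the rim's flat upper face (a bright metal track, 163 mm above the bench) straight above the missing spoke's hole: 152 mm from the axle on the wheel's x. The hole is a small dark spot in a brass eyelet on the rim's inner wall, with no spoke in it (another dark spot, midway between two spokes, is the valve hole)
- feeler: the stand's feeler, fixed: a steel rod 7 mm thick on a dark clamp block and square upright outside the wheel, pointing at the rim. Origin: its tapered tip, 167 mm from the axle, 7 mm short of the rim, 150 mm above the bench; y points level from the tip to the axle, x level along the rim, z up. Block and upright lie 35 to 65 mm behind the tip, up to 170 mm above the bench
- nipple_jar: jar of nipples, 44 mm across, 55 mm high, standing near the feeler's upright; leave alone. Origin: centre of its underside
- spoke_key: round steel spoke key, a notched disc 38 mm across, 11 mm thick, lying near the feeler's upright; leave alone. Origin: centre of its underside
- spare_hub: bare aluminium hub standing on end, 50 mm across, 74 mm high, outside the rim; leave alone. Origin: centre of its underside
- sprocket: dark steel toothed sprocket lying flat, 80 mm across, 12 mm thick, outside the rim; leave alone. Origin: centre of its underside
- spanner: steel spanner 170 mm long lying on the bench at the left; leave alone. Origin: on its underside, x along its length
- screwdriver: screwdriver with green handle lying on the bench at the right; leave alone. Origin: on its underside, x along its length
- oil_bottle: white oil bottle, 40 mm across, 120 mm high, standing at the left; leave alone. Origin: centre of its underside

How it is judged:
By the outcome, as a careful person would: the job done as asked, in the order asked, and still so for the second after the job is handed in, with the robot touching nothing.
It also fails if it takes over 54 s, if anything falls off the work surface, if the arm or the gripper's body presses on something with over 40 N, if the wrist force passes 120 N, or if a joint passes its speed limit or range.

### The arm

A 6-joint arm with a two-finger parallel gripper is mounted at the origin on the work surface. World frame = base frame: x ahead of the robot, y to its left, z up, the work surface at z = 0. Lengths are in m, angles in rad, forces in N, time in s.
With the tool pointing down it reaches from about 0.375 to 0.9 m from the base axis. Payload 3.1 kg.
Tool frame: the origin (TCP) lies midway between the tips of the shut fingers; the grasp point (between the pads) lies 19 mm behind it; z points along the fingers, y is the line along which they close (so a half turn about z gives the same grasp; the last joint's range is limited). The gripper opens to 85 mm and grips with 20 to 120 N. Pads are 22 mm wide; open, the fingers measure 114 mm over their backs; the gripper's body (76 mm by 85 mm) begins 54 mm behind the grasp point. The pads swing forward as they close: fully open they stand 13 mm farther back than shut.
Start: joints at [-1.335, 0.527, 1.433, -0, 1.181, -0.178], TCP at [0.252, -0.572, 0.231] pointing down, gripper open.
Joint ranges: [-3.08, 3.08], [-0.75, 2.2], [0.22, 2.44], [-1.43, 4.57], [0, 2.65], [-2.85, 2.85]. Speed limits (rad/s): [2.79, 2.79, 3.14, 3.14, 3.14, 3.14].

### API

Orientations are given as a unit quaternion [x, y, z, w].
In Python, from station import manip gives the robot as it stands.
- The arm moves only by the tool step_arm, never from a script. Its argument "targets" is text: rows parted by semicolons, each of 4 numbers parted by spaces: the shift along the tool's x, y, z in mm, then the turn about the tool's z in degrees. A call has 1 to 12 rows; each row is the pose to reach, as a shift and turn from the pose commanded when the call began, along the tool's axes at that moment; what a row does not reach only later rows make up. A row lasts 1/10 s, in which the tool goes at most 50 mm and 8.59 degrees, less where a joint would pass 70% of its speed; a pose out of reach is approached as far as the arm can. A call with a gripper value outside its range is refused whole. "gripper" is the closure, from 0 (fully open) to 1 (shut), set as the call begins (left out, the last holds). The fingers move at their own pace and stop on an object; "squeeze" is the grip in N (left out, the last holds). Time passes only in rows, so rows that repeat a pose let the fingers close. It gives the time, the measured TCP pose, the force, the opening and the grip force at its end, in the units of the state.
- manip.sense(): the state, without advancing time (a new reading comes with each control period).
- manip.snapshot(name): name is "scene" or "side" or "wrist"; returns the picture (384x512x3 uint8, red, green, blue); there is no depth.
- manip.get_calibration(name): a dict with "fov_y" (degrees; the focal length in pixels is half the picture's height over the tangent of half this angle, whatever the lens; pixels are square), "cx", "cy" (the principal point, pixels), "k1" (the pictures are not rectified: a ray, as slopes to the right and down, at radius r is drawn at 1 + k1 r^2 times it, then the intrinsics apply), "extrinsics" (4x4, takes a point from camera to world coordinates); the wrist camera has in their place "tool_from_camera" (4x4, takes a point from camera to tool coordinates, whose origin is the TCP and whose axes are the flange's). Camera axes: x right, y down, z forward; pixel columns grow to the right and rows downward; lengths in m; the calibration is good to about 2 mm. A picture is of the moment at which its call begins: read the wrist's pose just before it. get_calibration takes no time and is no camera call.
- manip.sign_off(): hands the job in; it is judged then, once.
Trained networks look in the newest picture that a camera, given by its name, has taken for a name from the list of things; names that differ only in an ending like _2 or _b are one class to them, and where a whole thing is asked for, a point or a joint stands for the part that bears it (a point fixed in the world has none). Each returns a list of dicts, best first, with "p" (0 to 1); they miss things now and then, are a little off and sometimes report something else, mostly with a low value. They report only what shows in the picture. A call takes as long as a camera call.
- manip.recognise(camera, query): "position" ([column, row] in pixels, amid what is visible of it).
- manip.masks_of(camera, query): "pixels" (384x512 bool, what is visible of it) and "position" ([column, row] in pixels, amid what is visible of it).
- manip.mark_of(camera, query): "position" ([column, row] in pixels: a listed point, or the origin of a listed thing).
The state is a dict: "t": time; "q": joint angles; "qd": joint speeds; "tau": joint torques, N m; "tcp_pos": TCP position; "tool_rot": TCP orientation; "force": force on the tool from outside, world axes, zero at the start; "ft_torque": the same for the moment, N m; "finger_gap": opening from 0.0 (shut) to 1.0 (fully open); "gripper_force": force on a finger pad.
Only numpy, scipy, OpenCV 4.12 (cv2) and the standard library are available. Lean on these libraries where they do the work, as an engineer would, in place of code of your own. Each camera call takes 0.05 s, during which the arm holds its last target. There are 200 camera calls.

## Working session

There is one attempt and no reset: what is moved stays moved. The work goes in short steps, Python scripts to look and compute and a tool call to move; the robot and the scene stay as the last step left them, time stands still between calls to the robot, and variables do not carry over. Pictures are saved under pics/ and viewed, at most 10 in all, crops included, and the job is handed in when it is done.

Besides the shell and the picture viewer there is one more tool, called after "Emit:" as name(argument=value, ...) on one line, values as JSON. step_arm: Moves the arm, as the interface text tells. Its arguments: {"type":"object","properties":{"targets":{"type":"string"},"gripper":{"type":"number"},"squeeze":{"type":"number"}},"required":["targets"]}

```bash
mkdir -p pics
cat > h.py <<'E'
from station import manip
import numpy as np, cv2
from scipy.spatial.transform import Rotation as R
def cam(n, s=None):
    c=manip.get_calibration(n)
    if 'extrinsics' in c: T=np.array(c['extrinsics'])
    else:
        s=s or manip.sense(); W=np.eye(4); W[:3,:3]=R.from_quat(s['tool_rot']).as_matrix(); W[:3,3]=s['tcp_pos']
        T=W@np.array(c['tool_from_camera'])
    f=192/np.tan(np.radians(c['fov_y'])/2)
    return c,T,f
def ray(n,p,s=None):
    c,T,f=cam(n,s); u=np.array([(p[0]-c['cx'])/f,(p[1]-c['cy'])/f]); v=u.copy()
    for _ in range(20): v=u/(1+c['k1']*(v@v))
    return T[:3,3],T[:3,:3]@np.array([v[0],v[1],1])
def onz(n,p,z,s=None):
    o,d=ray(n,p,s); return o+d*(z-o[2])/d[2]
def proj(n,P,s=None):
    c,T,f=cam(n,s); q=np.linalg.inv(T)@np.append(P,1); v=q[:2]/q[2]; v=v*(1+c['k1']*(v@v))
    return v*f+[c['cx'],c['cy']]
def snap(n,name):
    s=manip.sense(); im=manip.snapshot(n); cv2.imwrite('pics/%s.png'%name,im[:,:,::-1]); return s,im
E
python3 - <<'E'
from h import *
H=dict(gap_mid=.15,axle_end=.211,empty_hole=.163,feeler=.15,nipple_jar=0,spoke_key=0,spare_hub=0,sprocket=0,oil_bottle=0,spanner=0,screwdriver=0)
for n in ('scene','side'):
    s,im=snap(n,n+'0')
    for q in H:
        r=manip.mark_of(n,q)[:2]
        for a in r: print(n,q,round(a['p'],2),np.round(a['position']),np.round(onz(n,a['position'],H[q])*1000))
print(manip.sense())
a=cv2.imread('pics/scene0.png');b=cv2.imread('pics/side0.png')
E
```

```text
scene gap_mid 0.78 [314. 238.] [688. 156. 150.]
scene gap_mid 0.24 [355. 264.] [767. 273. 150.]
scene axle_end 0.86 [296. 201.] [597.  96. 211.]
scene empty_hole 0.75 [323. 245.] [713. 180. 163.]
scene feeler 0.62 [316. 235.] [677. 160. 150.]
scene feeler 0.53 [251. 184.] [503. -48. 150.]
scene nipple_jar 0.45 [225. 206.] [ 504. -144.    0.]
scene spoke_key 0.41 [254. 178.] [386. -50.   0.]
scene spoke_key 0.29 [402. 185.] [394. 480.   0.]
scene spare_hub 0.79 [327. 296.] [816. 206.   0.]
scene sprocket 0.83 [357. 263.] [700. 307.   0.]
scene oil_bottle 0.52 [405. 188.] [404. 490.   0.]
scene spanner 0.76 [402. 220.] [536. 470.   0.]
scene spanner 0.64 [254. 184.] [410. -46.   0.]
scene screwdriver 0.55 [133. 201.] [ 497. -470.    0.]
scene screwdriver 0.44 [328. 244.] [634. 212.   0.]
side gap_mid 0.68 [200. 210.] [678. 154. 150.]
side axle_end 0.95 [237. 190.] [591.  86. 211.]
side empty_hole 0.65 [182. 210.] [715. 186. 163.]
side feeler 0.67 [286. 184.] [496. -56. 150.]
side nipple_jar 0.38 [291. 197.] [ 507. -147.    0.]
side spoke_key 0.68 [308. 224.] [412. -62.   0.]
side spoke
[... 313 characters left out ...]
 239.] [810. 207.   0.]
{'t': 1.2, 'q': array([-1.33450841e+00,  5.27479224e-01,  1.43269805e+00,  2.22522883e-07,
        1.18139351e+00, -1.78520162e-01]), 'qd': array([ 0.00012789, -0.00085904, -0.00035578,  0.00092583, -0.00209374,
        0.00124302]), 'tau': array([ 1.65582675e-03, -4.42324376e+01, -1.78419381e+01, -2.19053918e-04,
        7.75702192e-04,  1.23717356e-06]), 'tcp_pos': array([ 0.25189495, -0.57197067,  0.2313238 ]), 'tool_rot': array([9.78568781e-01, 2.05920230e-01, 4.18696370e-07, 1.09276598e-05]), 'force': array([-0.20600731,  0.11307901,  0.47242847]), 'ft_torque': array([ 0.01618373,  0.05080995, -0.00463126]), 'gripper_force': 0.0, 'finger_gap': 1.0019282594750325}
```

Run:
```python
import cv2,numpy as np
a=cv2.imread('pics/scene0.png');b=cv2.imread('pics/side0.png')
a=cv2.resize(a[140:320,190:430],None,fx=3.3,fy=3.3,interpolation=3)[:, :800]
cv2.imwrite('pics/a.png',a[:600])
b=cv2.resize(b[150:300,120:340],None,fx=3.6,fy=3.6,interpolation=3)
cv2.imwrite('pics/b.png',b[:600,:800])
```

```text
(no output)
```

View pics/a.png

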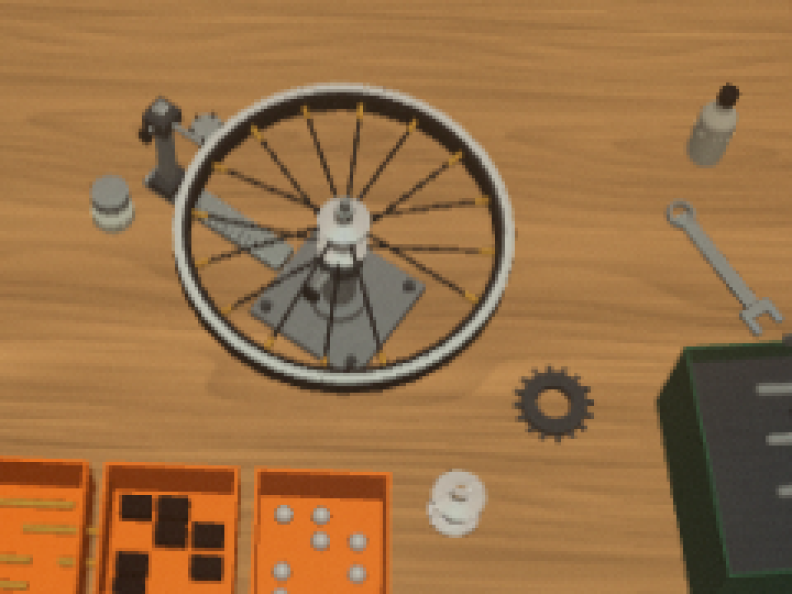

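View pics/b.png

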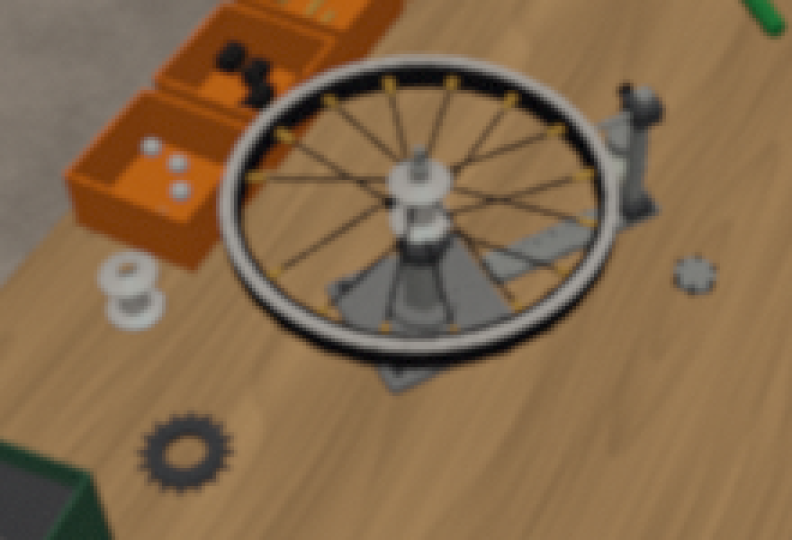

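```bash
cat >> h.py <<'E'
def rows(P):
    s=manip.sense(); M=R.from_quat(s['tool_rot']).as_matrix()
    for p in P: print(p,np.round(M.T@(np.array(p)-s['tcp_pos']*1000),1))
E
python3 - <<'E'
from h import *
c=manip.get_calibration('wrist'); print(c)
rows([(594,-100,420),(594,0,420)])
# fit wheel centre: bright track edge, outer radius circle
from scipy.optimize import least_squares
E
```

```text
{'fov_y': 64.93574701522661, 'cx': 257.1360854373339, 'cy': 193.6711506358293, 'k1': -0.03613194270186193, 'tool_from_camera': array([[ 5.40177161e-04, -9.53733640e-01, -3.00652377e-01,
         7.68382056e-02],
       [ 9.99999037e-01,  1.30747170e-04,  1.38192377e-03,
         6.34592521e-04],
       [-1.27867774e-03, -3.00652834e-01,  9.53732792e-01,
        -1.41791457e-01],
       [ 0.00000000e+00,  0.00000000e+00,  0.00000000e+00,
         1.00000000e+00]])}
(594, -100, 420) [ 503.3 -294.1 -188.7]
(594, 0, 420) [ 543.6 -385.6 -188.7]
```

Emit:
step_arm(targets="20 -15 -20 0;60 -50 -50 0;95 -80 -80 0;130 -108 -110 0;165 -137 -130 0;200 -166 -150 0;235 -195 -170 0;270 -224 -189 0;305 -253 -189 0;340 -282 -189 0;375 -311 -189 0;410 -340 -189 0", gripper=1)

```text
t: 2.4
tcp_pos: [0.4906, -0.0935, 0.4208]
tool_rot: [0.979, 0.206, 0.001, 0.0]
force: [1.0, -0.9, 0.3]
finger_gap: 0.002
gripper_force: 0.0
```

Emit:
step_arm(targets="35 -29 0 0;70 -58 0 0;105 -87 0 0;135 -113 0 0;150 -126 0 0;156 -129 0 0;156 -129 0 0;156 -129 0 0")

```text
t: 3.2
tcp_pos: [0.5805, 0.0844, 0.4203]
tool_rot: [0.979, 0.205, -0.0, 0.0]
force: [-1.1, -0.6, -0.3]
finger_gap: -0.001
gripper_force: 0.0
```

Run:
```python
from h import *
s,im=snap('wrist','w1'); print(s['t'],s['tcp_pos'],s['finger_gap'])
H=dict(gap_mid=.15,axle_end=.211,empty_hole=.163,feeler=.15,nipple_jar=0,spoke_key=0)
for q in H:
    for a in manip.mark_of('wrist',q)[:2]: print(q,round(a['p'],2),np.round(a['position']),np.round(onz('wrist',a['position'],H[q],s)*1000))
cv2.imwrite('pics/w1b.png',cv2.resize(cv2.imread('pics/w1.png'),None,fx=1.56,fy=1.56,interpolation=3)[:600,:800])
```

```text
3.2 [0.58051451 0.08436048 0.4202566 ] -0.0012576757689029042
axle_end 0.62 [255. 157.] [590.  90. 211.]
empty_hole 0.64 [226.  24.] [715. 182. 163.]
feeler 0.62 [315. 241.] [499. -48. 150.]
nipple_jar 0.77 [346. 223.] [ 503. -147.    0.]
spoke_key 0.62 [278. 249.] [395. -46.   0.]
```

View pics/w1b.png

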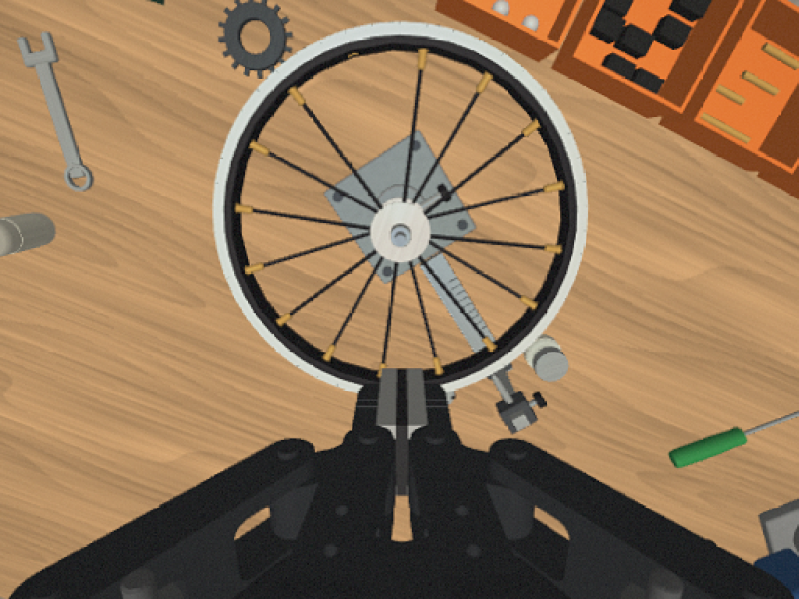

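```bash
cat >> h.py <<'E'
from scipy.optimize import least_squares
def wheel(im,s,n='wrist'):
    hsv=cv2.cvtColor(im,cv2.COLOR_RGB2HSV).astype(int)
    m=(hsv[...,1]<45)&(hsv[...,2]>150)
    v,u=np.nonzero(m); P=np.array([onz(n,p,.163,s)[:2]*1000 for p in zip(u,v)])
    c=np.array([592,90.]); 
    k=abs(np.hypot(*(P-c).T)-152)<16; P=P[k]
    r=least_squares(lambda x:np.hypot(P[:,0]-x[0],P[:,1]-x[1])-x[2],[*c,152],loss='soft_l1')
    return r.x,len(P),P
def nipples(im,s,c,n='wrist'):
    hsv=cv2.cvtColor(im,cv2.COLOR_RGB2HSV).astype(int)
    m=(hsv[...,0]>14)&(hsv[...,0]<28)&(hsv[...,1]>130)&(hsv[...,2]>90)
    k,l,st,ce=cv2.connectedComponentsWithStats(m.astype(np.uint8))
    o=[]
    for i in range(1,k):
        if st[i,4]<6: continue
        p=onz(n,ce[i],.150,s)[:2]*1000-c; r=np.hypot(*p)
        if 125<r<146: o.append((round(np.degrees(np.arctan2(p[1],p[0])),1),round(r,1),st[i,4]))
    return sorted(o)
E
python3 - <<'E'
from h import *
im=cv2.imread('pics/w1.png')[:,:,::-1].copy(); s=manip.sense()
x,n,P=wheel(im,s); print(x,n)
print(nipples(im,s,x[:2]))
E
```

```text
Traceback (most recent call last):
  File "h.py", line 30, in wheel
    v,u=np.nonzero(m); P=np.array([onz(n,p,.163,s)[:2]*1000 for p in zip(u,v)])
                                   ~~~^^^^^^^^^^^^
  File "h.py", line 17, in onz
    o,d=ray(n,p,s); return o+d*(z-o[2])/d[2]
        ~~~^^^^^^^
  File "h.py", line 13, in ray
    c,T,f=cam(n,s); u=np.array([(p[0]-c['cx'])/f,(p[1]-c['cy'])/f]); v=u.copy()
          ~~~^^^^^
  File "h.py", line 5, in cam
    c=manip.get_calibration(n)
ValueError: time passes only in moves, steps and waits
```

```bash
sed -i "s/^def cam/import functools\ncalib=functools.lru_cache(None)(manip.get_calibration)\ndef cam/; s/c=manip.get_calibration(n)/c=calib(n)/" h.py
python3 - <<'E'
from h import *
im=cv2.imread('pics/w1.png')[:,:,::-1].copy(); s=manip.sense()
x,n,P=wheel(im,s); print(x,n)
print(nipples(im,s,x[:2]))
E
```

```text
[594.54614884  90.51217545 154.75437825] 4907
[(np.float64(-164.2), np.float64(135.2), np.int32(25)), (np.float64(-141.1), np.float64(136.7), np.int32(51)), (np.float64(-118.7), np.float64(138.3), np.int32(39)), (np.float64(-96.0), np.float64(135.9), np.int32(55)), (np.float64(-73.6), np.float64(137.2), np.int32(54)), (np.float64(-51.0), np.float64(136.6), np.int32(68)), (np.float64(-28.5), np.float64(136.8), np.int32(64)), (np.float64(-5.9), np.float64(136.1), np.int32(73)), (np.float64(16.5), np.float64(137.0), np.int32(73)), (np.float64(39.1), np.float64(144.0), np.int32(8)), (np.float64(61.6), np.float64(137.2), np.int32(67)), (np.float64(83.8), np.float64(136.5), np.int32(65)), (np.float64(106.4), np.float64(137.4), np.int32(55)), (np.float64(128.7), np.float64(136.8), np.int32(60)), (np.float64(151.3), np.float64(137.3), np.int32(48)), (np.float64(173.7), np.float64(136.4), np.int32(48))]
```

Emit:
step_arm(targets="39 -9 45 0;78 -18 90 0;105 -25 130 0;117 -28 165 0;117 -28 195 0;117 -28 220 0;117 -28 240 0;117 -28 260 0;117 -28 275 0;117 -28 285 0;117 -28 285 0;117 -28 285 0")

```text
t: 4.75
tcp_pos: [0.6772, 0.1581, 0.1359]
tool_rot: [0.979, 0.206, 0.001, 0.0]
force: [-0.3, 0.6, 1.3]
finger_gap: -0.002
gripper_force: 0.0
```

```bash
cat >> h.py <<'E'
C=np.array([594.5,90.5])
def arc(a0,da,n=12,r=105):
    M=R.from_quat(manip.sense()['tool_rot']).as_matrix()
    f=lambda a: np.array([*(r*np.array([np.cos(np.radians(a)),np.sin(np.radians(a))])),0])
    for k in range(4): print(a0+k*da*n,'->',';'.join('%d %d 0 0'%tuple(np.round((M.T@(f(a0+k*da*n+da*i)-f(a0+k*da*n)))[:2])) for i in range(1,n+1)))
E
python3 - <<'E'
from h import *
s=manip.sense();d=s['tcp_pos'][:2]*1000-C
print(s['tcp_pos'],s['force'],np.hypot(*d),np.degrees(np.arctan2(d[1],d[0])))
arc(39,-3.5)
E
```

```text
[0.67722381 0.15811718 0.13593233] [-0.30353252  0.61042239  1.30551986] 106.84245658314109 39.262039932567866
39.0 -> 1 6 0 0;3 13 0 0;3 19 0 0;4 25 0 0;4 32 0 0;3 38 0 0;2 44 0 0;1 51 0 0;-1 57 0 0;-2 63 0 0;-5 69 0 0;-8 75 0 0
-3.0 -> -3 6 0 0;-6 11 0 0;-10 16 0 0;-14 21 0 0;-19 26 0 0;-23 30 0 0;-28 35 0 0;-33 38 0 0;-39 42 0 0;-44 45 0 0;-50 48 0 0;-56 51 0 0
-45.0 -> -6 2 0 0;-12 4 0 0;-18 5 0 0;-25 6 0 0;-31 7 0 0;-38 7 0 0;-44 7 0 0;-50 6 0 0;-57 5 0 0;-63 4 0 0;-69 2 0 0;-75 0 0 0
-87.0 -> -6 -2 0 0;-12 -5 0 0;-17 -8 0 0;-23 -12 0 0;-28 -16 0 0;-33 -20 0 0;-37 -24 0 0;-42 -29 0 0;-46 -34 0 0;-50 -39 0 0;-53 -45 0 0;-56 -50 0 0
```

Emit:
step_arm(targets="1 6 0 0;3 13 0 0;3 19 0 0;4 25 0 0;4 32 0 0;3 38 0 0;2 44 0 0;1 51 0 0;-1 57 0 0;-2 63 0 0;-5 69 0 0;-8 75 0 0")

```text
t: 5.95
tcp_pos: [0.6996, 0.0858, 0.1353]
tool_rot: [0.979, 0.206, 0.0, -0.0]
force: [-0.1, 1.1, -0.2]
finger_gap: -0.001
gripper_force: 0.6
```

Run:
```python
from h import *
s,im=snap('wrist','w2'); d=s['tcp_pos'][:2]*1000-C
print(s['tcp_pos'],s['force'],np.hypot(*d),np.degrees(np.arctan2(d[1],d[0])))
for a in nipples(im,s,C): print(*a)
for a in manip.mark_of('scene','empty_hole') if manip.snapshot('scene') is not None else []:
    p=onz('scene',a['position'],.163)[:2]*1000-C; print(a['p'],np.hypot(*p),np.degrees(np.arctan2(p[1],p[0])))
```

```text
[0.69959496 0.08576939 0.13527767] [-0.1293115   1.09530262 -0.20817861] 105.20137964333604 -2.5773012650979474
-33.7 137.1 343
-12.1 133.7 398
33.7 134.0 496
54.8 133.5 408
0.77 148.3872220502719 9.081210821230886
```

View pics/w2.png

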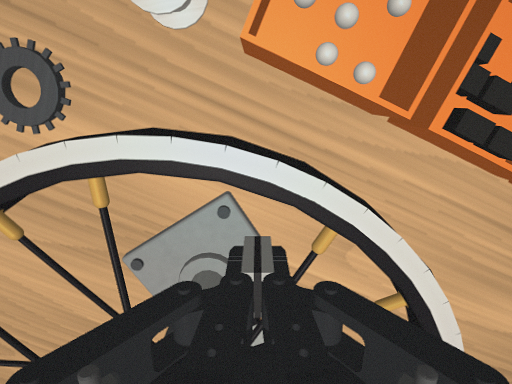

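Emit:
step_arm(targets="-3 6 0 0;-6 11 0 0;-10 16 0 0;-14 21 0 0;-19 26 0 0;-23 30 0 0;-28 35 0 0;-33 38 0 0;-39 42 0 0;-44 45 0 0;-50 48 0 0;-56 51 0 0")

```text
t: 7.3
tcp_pos: [0.6686, 0.0166, 0.1354]
tool_rot: [0.979, 0.206, 0.0, 0.0]
force: [0.6, 0.7, -1.0]
finger_gap: -0.003
gripper_force: 0.6
```

Emit:
step_arm(targets="-6 2 0 0;-12 4 0 0;-18 5 0 0;-25 6 0 0;-31 7 0 0;-38 7 0 0;-44 7 0 0;-50 6 0 0;-57 5 0 0;-63 4 0 0;-69 2 0 0;-75 0 0 0")

```text
t: 8.5
tcp_pos: [0.5999, -0.0133, 0.1354]
tool_rot: [0.979, 0.206, 0.0, 0.0]
force: [1.4, 1.5, -0.2]
finger_gap: -0.0
gripper_force: 0.7
```

Emit:
step_arm(targets="-6 -2 0 0;-12 -5 0 0;-17 -8 0 0;-23 -12 0 0;-28 -16 0 0;-33 -20 0 0;-37 -24 0 0;-42 -29 0 0;-46 -34 0 0;-46 -34 0 0")

```text
t: 9.5
tcp_pos: [0.5424, 0.0, 0.135]
tool_rot: [0.978, 0.206, -0.002, -0.001]
force: [-0.5, 0.0, -1.0]
finger_gap: -0.004
gripper_force: 0.0
```

Run:
```python
from h import *
s,im=snap('wrist','w3'); d=s['tcp_pos'][:2]*1000-C
print(s['tcp_pos'],s['force'],np.hypot(*d),np.degrees(np.arctan2(d[1],d[0])))
for a in nipples(im,s,C): print(*a)
for n in('scene','side'):
  snap(n,n+'3')
  for q,z in (('empty_hole',.163),('feeler',.15)):
   for a in manip.mark_of(n,q):
    p=onz(n,a['position'],z)[:2]*1000-C; print(n,q,a['p'],np.hypot(*p),np.degrees(np.arctan2(p[1],p[0])))
```

```text
[5.42435004e-01 2.96571067e-05 1.35043178e-01] [-0.53026136  0.00604052 -1.04702254] 104.3822147087363 -119.92010029638489
-174.9 137.0 200
-151.8 128.0 51
-129.7 140.2 218
-106.7 143.4 74
-84.8 137.8 540
-62.3 136.0 851
scene empty_hole 0.93 152.71879497328624 -106.50888367021611
scene feeler 0.59 168.0429693319043 -124.99689686810503
side empty_hole 0.84 153.412285780017 -106.7543037521483
side feeler 0.71 164.8497139868219 -128.9022305443384
```

Run:
```python
import cv2
a=cv2.imread('pics/w1.png')[215:285,280:370]
cv2.imwrite('pics/w1c.png',cv2.resize(a,None,fx=8,fy=8,interpolation=cv2.INTER_CUBIC))
```

```text
(no output)
```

View pics/w1c.png

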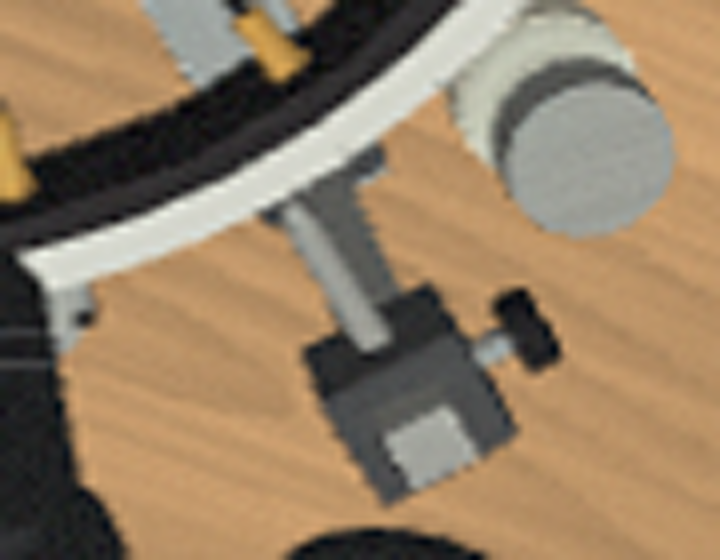

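Run:
```python
from h import *
s=dict(tcp_pos=np.array([0.58051451,0.08436048,0.4202566]),tool_rot=[0.979,0.2045,0,0])
n=np.array(s['tool_rot']);s['tool_rot']=n/np.linalg.norm(n)
for x,y in [(295,211),(372,341)]:
    p=onz('wrist',[280+x/8-.44,215+y/8-.44],.151,s)[:2]*1000-C; print(p+C,np.hypot(*p),np.degrees(np.arctan2(p[1],p[0])))
arc(-119.9,-17/8,8)
```

```text
[500.05116031 -49.661981  ] 169.0146864561581 -123.97425360589227
[481.35363372 -75.89177095] 201.21710076618075 -124.215693193317
-119.9 -> -2 -3 0 0;-4 -6 0 0;-6 -10 0 0;-8 -13 0 0;-10 -17 0 0;-12 -20 0 0;-13 -24 0 0;-14 -27 0 0
-136.9 -> -1 -4 0 0;-2 -7 0 0;-3 -11 0 0;-4 -15 0 0;-5 -19 0 0;-5 -23 0 0;-6 -27 0 0;-6 -30 0 0
-153.9 -> 0 -4 0 0;0 -8 0 0;0 -12 0 0;1 -16 0 0;1 -19 0 0;2 -23 0 0;2 -27 0 0;3 -31 0 0
-170.9 -> 1 -4 0 0;2 -7 0 0;4 -11 0 0;5 -15 0 0;7 -18 0 0;8 -22 0 0;10 -25 0 0;12 -29 0 0
```

Emit:
step_arm(targets="-2 -3 0 0;-4 -6 0 0;-6 -10 0 0;-8 -13 0 0;-9 -15 0 0;-10 -17 0 0;-11 -19 0 0;-12 -21 0 0;-12 -23 0 0;-13 -24 0 0;-13 -24 0 0")

```text
t: 10.95
tcp_pos: [0.5224, 0.0163, 0.1352]
tool_rot: [0.979, 0.206, -0.0, -0.0]
force: [0.3, 0.5, -0.8]
finger_gap: -0.002
gripper_force: 0.3
```

Run:
```python
from h import *
s,im=snap('wrist','w4'); d=s['tcp_pos'][:2]*1000-C
print(s['tcp_pos'],s['force'],np.hypot(*d),np.degrees(np.arctan2(d[1],d[0])))
for a in nipples(im,s,C): print(*a)
```

```text
[0.52244118 0.0162923  0.1352402 ] [ 0.27846848  0.46567304 -0.8130019 ] 103.43720925620796 -134.15829388243333
-141.1 143.1 8
-97.9 138.4 480
-75.5 136.2 768
172.5 139.7 387
```

Emit:
step_arm(targets="-1 -1 0 0;-1 -3 0 0;-1 -4 0 0;-2 -5 0 0;-2 -6 0 0;-2 -6.5 0 0;-2 -6.5 0 0;-2 -6.5 0 0")

```text
t: 11.8
tcp_pos: [0.5182, 0.0213, 0.1353]
tool_rot: [0.979, 0.206, -0.0, -0.0]
force: [0.2, -0.9, 0.3]
finger_gap: 0.001
gripper_force: 0.3
```

Run:
```python
from h import *
s,im=snap('wrist','w5'); d=s['tcp_pos'][:2]*1000-C
print(s['tcp_pos'],s['force'],np.hypot(*d),np.degrees(np.arctan2(d[1],d[0])))
for a in nipples(im,s,C): print(*a)
rows([(516.5,24,135)])
```

```text
[0.51823054 0.02133102 0.13526857] [ 0.17803434 -0.94689314  0.25985797] 102.96299942235537 -137.79503050015575
-101.5 138.5 464
-79.1 135.8 704
168.9 139.7 388
(516.5, 24, 135) [-0.5 -3.1  0.3]
```

Emit:
step_arm(targets="1 4 0 0;3 9 0 0;4 14 0 0;4 14 -15 0;4 14 -45 0;4 14 -80 0;20 5 -125 0;40 -10 -165 0;60 -20 -205 0;75 -30 -245 0;82 -34 -280 0;82 -34 -285 0")

```text
t: 13.05
tcp_pos: [0.5825, 0.0861, 0.4258]
tool_rot: [0.978, 0.207, 0.005, 0.001]
force: [0.4, -0.7, -0.4]
finger_gap: -0.001
gripper_force: 0.0
```

Emit:
step_arm(targets="0 0 0 0;0 0 0 0;0 0 0 0")

```text
t: 13.35
tcp_pos: [0.5788, 0.085, 0.4182]
tool_rot: [0.979, 0.206, -0.002, -0.001]
force: [0.4, -0.1, -0.4]
finger_gap: -0.002
gripper_force: 0.0
```

Run:
```python
from h import *
s,im=snap('wrist','w6'); print(s['t'],s['tcp_pos'])
x,n,P=wheel(im,s); print(x,n)
for c in (C,x[:2]):
  N=nipples(im,s,c); print([float(a[0]) for a in N],[float(a[1]) for a in N])
for q,z in (('empty_hole',.163),('feeler',.15)):
   for a in manip.mark_of('wrist',q):
    p=onz('wrist',a['position'],z,s)[:2]*1000-C; print(q,a['p'],np.hypot(*p),np.degrees(np.arctan2(p[1],p[0])))
cv2.imwrite('pics/w6c.png',cv2.resize(cv2.imread('pics/w6.png')[165:290,230:390],None,fx=4.8,fy=4.8,interpolation=2))
u=np.radians(-124.1); rows([(*(C+152*np.array([np.cos(u),np.sin(u)])),190)])
```

```text
13.35 [0.57878413 0.08498082 0.41819442]
[594.05329764  90.00532368 154.66425604] 5001
[-168.6, -146.2, -123.7, -101.3, -78.7, -56.4, -33.7, -11.2, 11.3, 33.9, 56.5, 79.1, 101.5, 124.1, 146.4, 169.0] [136.8, 138.2, 144.7, 137.6, 136.4, 136.7, 136.6, 136.4, 135.7, 136.1, 136.1, 136.6, 135.9, 137.4, 136.6, 137.8]
[-168.7, -146.2, -123.6, -101.1, -78.5, -56.2, -33.4, -11.0, 11.5, 34.0, 56.5, 79.0, 101.3, 123.8, 146.2, 168.8] [136.3, 137.5, 144.0, 137.0, 136.0, 136.6, 136.7, 136.8, 136.2, 136.8, 136.8, 137.2, 136.3, 137.5, 136.5, 137.5]
empty_hole 0.71 151.88162699585916 -122.42154024727672
feeler 0.96 167.72695281424774 -124.32019236197944
(np.float64(509.2828728263873), np.float64(-35.365170862619166), 190) [-112.    82.4  229.1]
```

View pics/w6c.png

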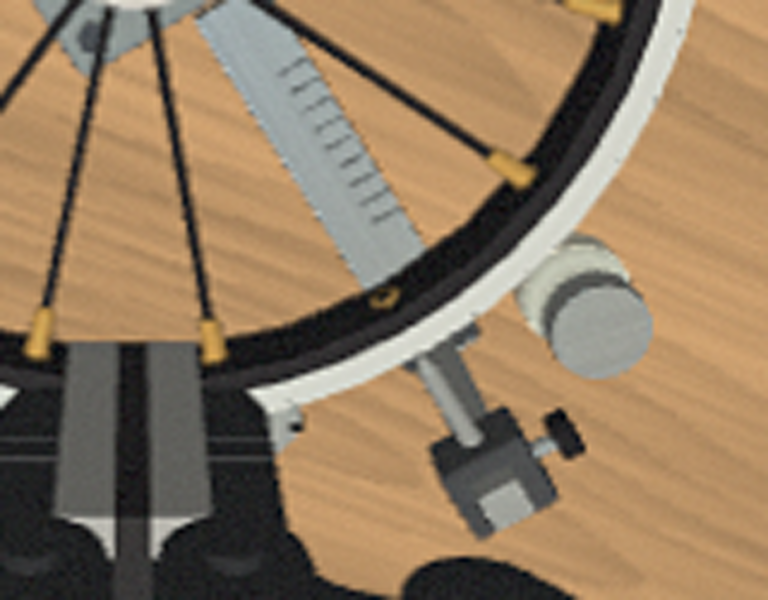

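Emit:
step_arm(targets="-28 20 10 0;-56 41 25 0;-84 62 45 0;-105 77 80 0;-112 82 120 0;-112 82 155 0;-112 82 185 0;-112 82 205 0;-112 82 218 0;-112 82 226 0;-112 82 229 0;-112 82 230 0")

```text
t: 14.7
tcp_pos: [0.5105, -0.0348, 0.1903]
tool_rot: [0.979, 0.206, 0.0, 0.0]
force: [0.1, 0.6, 0.6]
finger_gap: -0.003
gripper_force: 0.0
```

Emit:
step_arm(targets="0 0 0 0;0 0 0 0;0 0 0 0;0 0 0 0")

```text
t: 15.1
tcp_pos: [0.5105, -0.0348, 0.1907]
tool_rot: [0.979, 0.206, 0.0, 0.0]
force: [-0.4, 0.6, 0.2]
finger_gap: 0.002
gripper_force: 0.0
```

Run:
```python
from h import *
s,im=snap('wrist','w7'); print(s['t'],s['tcp_pos'],s['force'])
print(nipples(im,s,C))
u=np.radians(-123.8); rows([(*(C-.2+152*np.array([np.cos(u),np.sin(u)])),187)])
a=snap('scene','s7')[1];b=snap('side','d7')[1]
cv2.imwrite('pics/s7c.png',np.hstack([cv2.resize(i,(400,400),interpolation=2) for i in (a[145:235,215:305],b[145:235,235:325])])[:,:,::-1])
```

```text
15.1 [ 0.51053707 -0.03479777  0.19073193] [-0.36806906  0.63906564  0.16036812]
[(np.float64(-168.3), np.float64(136.9), np.int32(268)), (np.float64(-146.4), np.float64(137.7), np.int32(227)), (np.float64(-123.9), np.float64(144.3), np.int32(38)), (np.float64(-101.4), np.float64(137.0), np.int32(284)), (np.float64(-79.1), np.float64(136.0), np.int32(367)), (np.float64(168.9), np.float64(138.9), np.int32(266))]
(np.float64(509.74306644395364), np.float64(-36.00963932969789), 187) [-1.2  0.8  3.6]
```

View pics/s7c.png

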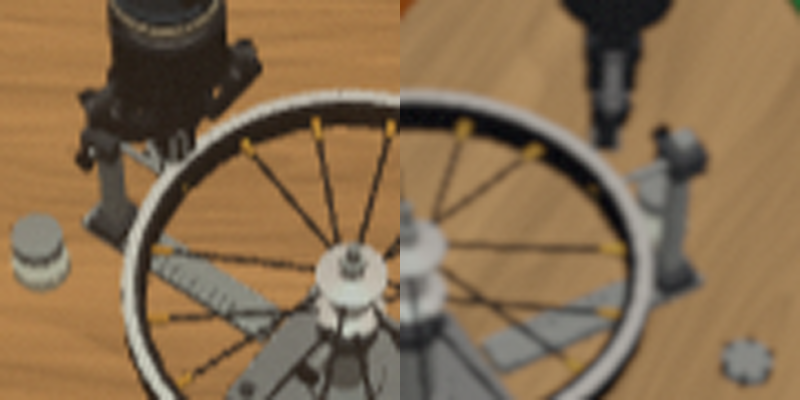

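Both views show the fingertips just above the rim at the feeler, clear of everything. I'll make a 3 mm fine correction and hold for more than 2 s.

Emit:
step_arm(targets="-1 1 2 0;-1 1 3 0;-1 1 3 0;-1 1 3 0;-1 1 3 0;-1 1 3 0;-1 1 3 0;-1 1 3 0;-1 1 3 0;-1 1 3 0;-1 1 3 0;-1 1 3 0")

```text
t: 16.45
tcp_pos: [0.5098, -0.0361, 0.1873]
tool_rot: [0.979, 0.206, 0.0, 0.0]
force: [0.1, 0.2, -0.3]
finger_gap: -0.003
gripper_force: 0.0
```

Emit:
step_arm(targets="0 0 0 0;0 0 0 0;0 0 0 0;0 0 0 0;0 0 0 0;0 0 0 0;0 0 0 0;0 0 0 0;0 0 0 0;0 0 0 0;0 0 0 0;0 0 0 0")

```text
t: 17.65
tcp_pos: [0.5098, -0.0361, 0.1873]
tool_rot: [0.979, 0.206, -0.0, -0.0]
force: [-0.4, -0.1, 0.5]
finger_gap: 0.0
gripper_force: 0.0
```

Emit:
step_arm(targets="0 0 0 0;0 0 0 0;0 0 0 0;0 0 0 0;0 0 0 0;0 0 0 0;0 0 0 0;0 0 0 0")

```text
t: 18.45
tcp_pos: [0.5098, -0.0361, 0.1873]
tool_rot: [0.979, 0.206, -0.0, -0.0]
force: [0.8, -0.5, -0.6]
finger_gap: 0.002
gripper_force: 0.0
```

Run:
```python
from h import *
s,im=snap('wrist','w8'); print(s['t'],s['tcp_pos'],s['force'],[float(a[0]) for a in nipples(im,s,C)])
print(manip.sign_off())
```

```text
18.45 [ 0.5098095  -0.03608702  0.18729737] [ 0.81566674 -0.54044482 -0.6139871 ] [-168.3, -146.4, -123.8, -101.4, -79.1, 169.0]
the job is handed in; nothing more can be done
None
```

The job is handed in: the empty spoke's place came to rest within about 0.5° of the feeler by my measurement, and the fingertips pointed at it from about 24 mm above the rim, touching nothing, for over 2 s.

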